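# Clamp the casting mould shut

### The job

Clamp the two-part casting mould shut: with the outside of a finger, push the clamp strap round on its post until it is fully home over the mould, and then push the cam lever all the way down so that the strap's foot presses on the mould. Leave the cam lever up until the strap is home, do not shift or lift the upper mould half, leave the three containers standing round the fixture alone, and finish clear of everything.

Things in the scene. Friction and masses are not known exactly. Their poses are not given: they have to be found in the camera images.
- fixture: Clamping fixture, fixed to the table: plywood board 130 (x) x 220 (y) x 15 mm, origin under the board's centre, on the table top, z up. On it the aluminium lower mould half, 84 x 80 mm, centred 40 mm to +y of the origin, its top at z = 33 mm (small steel lugs round it rise to 41 mm), and a round steel post of 14 mm radius whose upright axis stands 70 mm to -y of the origin; the clamp strap turns on it.
- mould_top: Upper mould half: loose aluminium plate 84 x 80 x 18 mm, about 0.3 kg, lying on the lower half between the lugs (about 1.5 mm play); origin at the centre of its underside; its top face is 51 mm above the table.
- strap (a joint): Turn of the clamp strap about the post's upright axis, rad. 0 = fully home against its stop, the strap pointing along the fixture's +y with its foot over the middle of the mould; it grows as the strap swings counterclockwise seen from above, and at 1.57 the strap points along the fixture's -x. At the start it stands open between 0.9 and 1.35. Stiff: it stays where it is left and takes about 1.5 N pushed 85 mm from the axis. The cam lever turns with it.
- strap_tip (a point): Top of the strap's free end, on its centre line, 111 mm from the post's axis. The strap is a straight steel bar 22 mm wide and 14 mm high, top at about z = 87 mm and underside at 73 mm above the table; 95 mm from the axis a sprung foot 28 mm across hangs under it to about z = 55 mm (3 to 5 mm clear of the mould while the lever is up), with a nut 18 mm across, 5 mm high, on top.
- strap_bar: The strap bar with its pressing foot; origin on the post's axis 70 mm above the table (it sinks up to 6 mm as the lever goes down, which brings the foot onto the mould in the last third of the travel; the foot is sprung), its y axis pointing along the bar to the free end, z up.
- lever (a joint): Angle of the cam lever about its level pivot, which crosses the post's axis 110 mm above the table, rad. It lies in the strap's upright plane, on the side away from the strap's free end: 0 = up, rising 45 degrees above level; 0.785 = fully down, level, at its stop; starts at 0 to 0.15. It stays where left. Press its flat face 45 mm out from the post's axis (4 to 8 N), not its end, which may jam.
- lever_tip (a point): Middle of the upper face of the cam lever near its free end, 100 mm from its pivot along the lever; the lever is a flat steel bar 18 mm wide and 7 mm thick, with a round end 24 mm across that runs to 107 mm from the pivot; its upper face lies 8 mm to the upper side of the line through the pivot.
- jar: Bystander: jar 32 mm across, 64 mm tall, with a tall white cap; origin at the centre of its underside.
- tin: Bystander: small paint tin 34 mm across, 36 mm tall; origin at the centre of its underside.
- dropper: Bystander: slim paint bottle with pointed black cap, 25 mm across, 75 mm tall; origin at the centre of its underside.
There are look-alikes about, which are no part of the job. There is more than one size of the mould_top; the job needs the smaller.

How it is judged:
By the outcome, as a careful person would: the job done as asked, in the order asked, and still so for the second after the job is handed in, with the robot touching nothing.
It also fails if it takes over 45 s, if anything falls off the work surface, if the arm or the gripper's body presses on something with over 40 N, if the wrist force passes 120 N, or if a joint passes its speed limit or range.

### The arm

A 6-joint arm with a two-finger parallel gripper is mounted at the origin on a cart in front of the work surface, level with it; the furniture and walls round the work are solid. World frame = base frame: x ahead of the robot, y to its left, z up, the work surface at z = 0. Lengths are in m, angles in rad, forces in N, time in s.
With the tool pointing down it reaches from about 0.35 to 0.975 m from the base axis. Payload 4.9 kg.
Tool frame: the origin (TCP) lies on the front face of the gripper's body, between the roots of the fingers; the fingertips stand ctrl.finger_overhang ahead of it and the grasp point (between the pads) lies 54 mm ahead of it (ctrl.finger_overhang is the distance from the TCP to the fingertips, in m); z points along the fingers, y is the line along which they close (so a half turn about z gives the same grasp; the last joint's range is limited). The gripper opens to 85 mm and grips with 20 to 120 N. Pads are 22 mm wide; open, the fingers measure 114 mm over their backs; the gripper's body (76 mm by 85 mm) begins 54 mm behind the grasp point. The pads swing forward as they close: fully open they stand 13 mm farther back than shut.
Start: joints at [-1.417, 0.053, 1.613, -0, 1.476, -0.119], TCP at [0.168, -0.602, 0.304] pointing down, gripper open.
Joint ranges: [-3.01, 3.01], [-1.01, 2.22], [0.06, 2.58], [-1.02, 4.17], [0.09, 2.62], [-3.14, 3.14]. Speed limits (rad/s): [2.57, 2.57, 3.14, 3.14, 3.14, 3.14].

### API

Orientations are given as a rotation vector (axis times angle).
In Python, from station import ctrl, vision gives the robot as it stands. The module is installed in compiled form; this text tells all that it offers.
- The arm moves only by the tool drive_tool, never from a script. Its argument "rows" is a list of rows, each a list of 2 entries, a list of its own where there are three numbers: the shift along the tool's x, y, z in m, then the turn about the tool's z in rad. A call has 1 to 10 rows; each row shifts and turns the commanded pose from where the row before left it, along the tool's axes as they then stand; what a row does not reach is not made up. A row lasts 1/10 s, in which the tool goes at most 50 mm and 8.59 degrees, less where a joint would pass 70% of its speed; a pose out of reach is approached as far as the arm can. A call with a gripper value outside its range is refused whole. "jaw" is the closure, from 0 (fully open) to 1 (shut), set as the call begins (left out, the last holds). The fingers move at their own pace and stop on an object; "grip_force" is the grip in N (left out, the last holds). Time passes only in rows, so rows that do not move let the fingers close. It gives the time, the measured TCP pose, the force, the opening and the grip force at its end, in the units of the state.
- ctrl.get_obs(): the state, without advancing time (a new reading comes with each control period).
- vision.get_image(name): name is "side" or "top" or "wrist"; returns a dict with "image" (420x560x3 uint8, blue, green, red), "vertical_fov" (degrees; the focal length in pixels is half the picture's height over the tangent of half this angle, whatever the lens; pixels are square), "cx", "cy" (the principal point, pixels), "R" (3x3) and "t" (3): a world point X has camera coordinates R X + t. Camera axes: x right, y down, z forward; pixel columns grow to the right and rows downward; lengths in m; the calibration is good to about 2 mm. A picture is of the moment at which its call begins. There is no depth.
- ctrl.finish_job(): hands the job in; it is judged then, once.
The state is a dict: "t": time; "q": joint angles; "dq": joint speeds; "effort": joint torques, N m; "tool_pos": TCP position; "tool_rot": TCP orientation; "contact_force": force on the tool from outside, world axes, zero at the start; "wrist_torque": the same for the moment, N m; "opening": finger opening in m; "grip_force": force on a finger pad.
Only numpy, scipy, OpenCV 4.12 (cv2) and the standard library are available. Lean on these libraries where they do the work, as an engineer would, in place of code of your own. Each camera call takes 0.05 s, during which the arm holds its last target. There are 200 camera calls.

## Working session

There is one attempt and no reset: what is moved stays moved. The work goes in short steps, Python scripts to look and compute and a tool call to move; the robot and the scene stay as the last step left them, time stands still between calls to the robot, and variables do not carry over. Pictures are saved under pics/ and viewed, at most 10 in all, crops included, and the job is handed in when it is done.

Besides the shell and the picture viewer there is one more tool, called after ">>>" by a JSON object that holds its "op" and its "data". drive_tool: Moves the arm, as the interface text tells. Its arguments: {"type":"object","properties":{"rows":{"type":"array","items":{"type":"array"}},"jaw":{"type":"number"},"grip_force":{"type":"number"}},"required":["rows"]}

```bash
mkdir -p pics; python3 - <<'E'
from station import ctrl, vision
import cv2,pickle
d={}
for n in("side","top","wrist"):
    d[n]=vision.get_image(n); cv2.imwrite(f"pics/a_{n}.png",d[n]["image"])
    print(n,d[n]["vertical_fov"],d[n]["cx"],d[n]["cy"],(-d[n]["R"].T@d[n]["t"]).round(3),d[n]["R"].round(3).tolist())
pickle.dump(d,open("a.pkl","wb"))
print(ctrl.get_obs(),ctrl.finger_overhang)
E
```

```text
side 54.27809043895151 288.727756409667 209.51046885889676 [ 0.393 -0.492  0.57 ] [[0.958, -0.285, -0.02], [-0.153, -0.454, -0.878], [0.241, 0.844, -0.478]]
top 42.863164149733436 279.6424545384811 205.1381329327454 [0.374 0.269 1.131] [[-0.12, -0.993, -0.006], [-0.967, 0.118, -0.226], [0.225, -0.021, -0.974]]
wrist 65.28840055523008 275.6588721080284 208.55199711858828 [ 0.236 -0.584  0.373] [[0.269, -0.963, -0.003], [-0.925, -0.259, 0.279], [-0.27, -0.072, -0.96]]
{'t': 0.15, 'q': array([-1.41699259e+00,  5.31863329e-02,  1.61397253e+00, -6.77995591e-06,
        1.47597455e+00, -1.19033354e-01]), 'dq': array([ 0.00114537, -0.0006656 , -0.00463999,  0.0009603 , -0.00116124,
        0.00037334]), 'effort': array([ 3.10822115e-04, -3.94243276e+01, -3.70720482e+01, -2.07682428e-04,
        4.64850702e-03, -1.43025704e-05]), 'tool_pos': array([ 0.16833801, -0.60152368,  0.30296067]), 'tool_rot': array([-3.11087917e+00, -4.27034967e-01,  5.26477892e-05]), 'contact_force': array([ 0.12929532, -0.58700068, -0.49513214]), 'wrist_torque': array([ 0.05472572,  0.0001756 , -0.0304808 ]), 'grip_force': 0.0, 'opening': 0.08558748699259192} 0.0726
```

View pics/a_top.png

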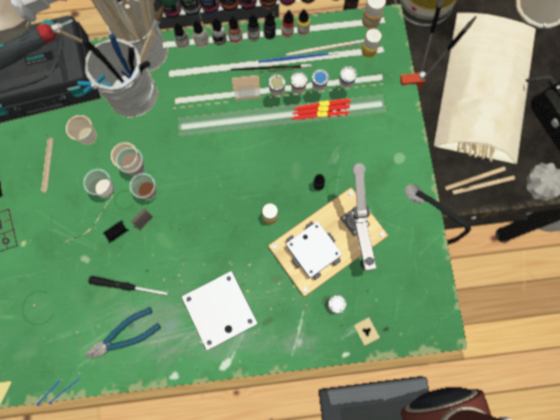

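View pics/a_side.png

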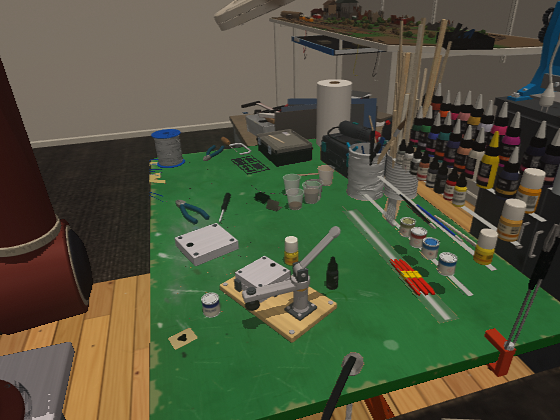

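The top view shows the board at about (328,241), the mould at (313,249), the post at about (360,220), the strap running to about (368,262) and the lever to about (360,170). The jar is at (270,213), the dropper at (319,182) and the tin at (337,304). I'll enlarge both views for measuring.

```bash
python3 - <<'E'
import cv2,pickle,numpy as np
d=pickle.load(open("a.pkl","rb"))
a=cv2.resize(d["top"]["image"][155:325,250:400],None,fx=3.5,fy=3.5,interpolation=cv2.INTER_CUBIC)
b=cv2.resize(d["side"]["image"][215:350,190:350],None,fx=3.5,fy=3.5,interpolation=cv2.INTER_CUBIC)
cv2.imwrite("pics/b1.png",a);cv2.imwrite("pics/b2.png",b)
E
cat > h.py <<'E'
import numpy as np,cv2
def cam(v):
    f=v["image"].shape[0]/2/np.tan(np.radians(v["vertical_fov"]/2)); return f,v["cx"],v["cy"],v["R"],v["t"]
def onplane(v,px,z):
    f,cx,cy,R,t=cam(v); r=R.T@np.array([(px[0]-cx)/f,(px[1]-cy)/f,1]); c=-R.T@t
    return c+r*(z-c[2])/r[2]
def proj(v,X):
    f,cx,cy,R,t=cam(v); p=R@np.asarray(X)+t; return np.array([cx+f*p[0]/p[2],cy+f*p[1]/p[2]])
E
```

```text
(no output)
```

View pics/b1.png

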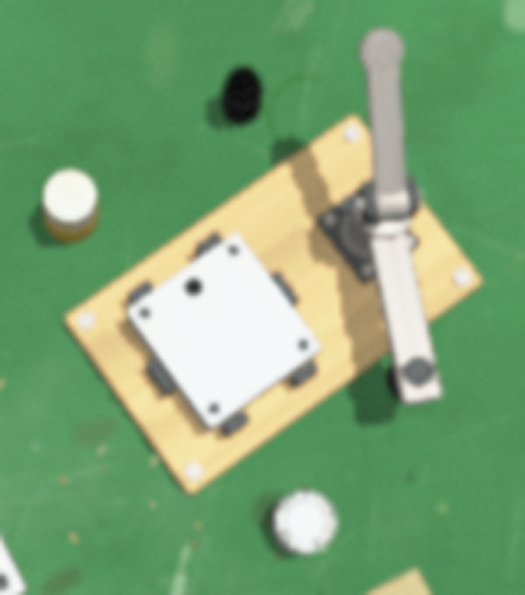

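View pics/b2.png

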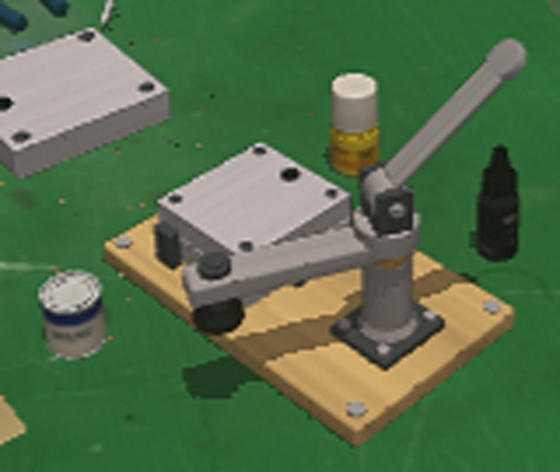

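The crop shows the board corners at (65,318), (357,115), (483,282) and (190,494), the nut at (419,371), the strap end at (420,398), and the lever's round end at (382,48). The jar cap is at (70,197), the dropper at (242,95) and the tin lid at (305,521). Next I'll turn these into positions.

```bash
python3 - <<'E'
import pickle,numpy as np
from h import *
d=pickle.load(open("a.pkl","rb"));v=d["top"];s=d["side"]
P=lambda x,y,z:onplane(v,(250+(x+.5)/3.5-.5,155+(y+.5)/3.5-.5),z)
S=lambda x,y,z:onplane(s,(190+(x+.5)/3.5-.5,215+(y+.5)/3.5-.5),z)
c=[P(*p,.015) for p in[(65,318),(357,115),(483,282),(190,494)]]
print("corners",np.round(c,3).tolist()); print([np.linalg.norm(c[i]-c[(i+1)%4]).round(3) for i in range(4)])
o=np.mean(c,0); yy=(c[0]+c[3]-c[1]-c[2])[:2]; yy/=np.linalg.norm(yy); xx=np.array([yy[1],-yy[0]])
print("o",o,"ydir",yy,np.degrees(np.arctan2(yy[1],yy[0])))
o2=np.mean([S(105,248,.015),S(512,310,.015)],0);print("side o?",o2, S(360,435,.015),"vs",c[2]) 
post=o[:2]-.07*yy
def loc(p): q=p[:2]-o[:2]; return np.round([q@xx,q@yy],3)
for n,p in dict(mould=P(224,333,.051),nut=P(419,371,.092),tip=P(420,398,.087),jar=P(70,197,.064),drop=P(242,95,.07),tin=P(305,521,.036)).items(): print(n,p.round(3),loc(p))
print("side nut",S(214,263,.092).round(3),"tin",S(71,290,.036).round(3))
n=P(419,371,.092)[:2]-post
print("post",post,"nut r",np.linalg.norm(n),"strap", np.arctan2(n@-xx,n@yy))
# lever tip two-view
def ray(v,px):
    f,cx,cy,R,t=cam(v);r=R.T@np.array([(px[0]-cx)/f,(px[1]-cy)/f,1]);return -R.T@t,r/np.linalg.norm(r)
a,u=ray(v,(250+382/3.5,155+48/3.5));b,w=ray(s,(190+508/3.5,215+58/3.5))
k=np.linalg.lstsq(np.c_[u,-w],b-a,rcond=None)[0];p=a+u*k[0];q=b+w*k[1];m=(p+q)/2
print("lever",m,np.linalg.norm(p-q),"r",np.linalg.norm(m[:2]-post),"lever elev",np.degrees(np.arctan2(m[2]-.11,np.linalg.norm(m[:2]-post))))
l=m[:2]-post;print("lever-based strap",np.arctan2(-l@-xx,-l@yy))
E
```

```text
corners [[0.548, 0.279, 0.015], [0.652, 0.086, 0.015], [0.539, 0.026, 0.015], [0.435, 0.218, 0.015]]
[np.float64(0.219), np.float64(0.127), np.float64(0.218), np.float64(0.128)]
o [0.54362922 0.15252432 0.015     ] ydir [-0.47442439  0.88029626] 118.32187859069421
side o? [0.54467466 0.1480838  0.015     ] [0.54152514 0.02092807 0.015     ] vs [0.53934839 0.02645666 0.015     ]
mould [0.523 0.188 0.051] [-0.002  0.041]
nut [0.483 0.087 0.092] [-0.085 -0.029]
tip [0.468 0.088 0.087] [-0.097 -0.021]
jar [0.611 0.268 0.064] [0.114 0.069]
drop [0.658 0.16  0.07 ] [ 0.105 -0.047]
tin [0.411 0.156 0.036] [-0.115  0.066]
side nut [0.484 0.084 0.092] tin [0.413 0.154 0.036]
post [0.57683892 0.09090359] nut r 0.0941506847848455 strap 1.120502596175305
lever [0.64620623 0.09338309 0.17772456] 0.002164391543751043 r 0.06941160735062922 lever elev 44.295185360434346
lever-based strap 1.1122156329576878
```

```bash
cat >> h.py <<'E'
from scipy.spatial.transform import Rotation as Ro
POST=np.array([.5768,.0909]); YAW0=np.radians(118.3)
def plan(ctrl,xyz,yaw):
    o=ctrl.get_obs(); Rm=Ro.from_rotvec(o["tool_rot"]).as_matrix()
    y=np.arctan2(Rm[1,0],Rm[0,0]); d=Rm.T@(np.array(xyz)-o["tool_pos"])
    print("t",round(o["t"],2),"pos",o["tool_pos"].round(4),"yaw",np.degrees(y).round(1),"F",o["contact_force"].round(1),"tilt",Rm[:,2].round(3))
    turn=-(np.degrees(yaw)-np.degrees(y)); turn=(turn+180)%360-180
    print("tool shift",d.round(4),"tool turn rad",np.radians(turn).round(3))
def strap_pose(th,rad,off,ztip,oh):
    a=YAW0+th; r=np.array([np.cos(a),np.sin(a)]); cw=np.array([r[1],-r[0]])
    return [*(POST+rad*r-off*cw),ztip+oh],a
E
python3 - <<'E'
import pickle
from h import *
from station import ctrl
d=pickle.load(open("a.pkl","rb"))
def ray(v,px):
    f,cx,cy,R,t=cam(v);r=R.T@np.array([(px[0]-cx)/f,(px[1]-cy)/f,1]);return -R.T@t,r/np.linalg.norm(r)
a,u=ray(d["top"],(412,192));b,w=ray(d["side"],(352,360))
k=np.linalg.lstsq(np.c_[u,-w],b-a,rcond=None)[0];print(a+u*k[0],b+w*k[1])
print([proj(d["side"],(.6,-.1,z)).round() for z in(0,.1,.2)])
p,a=strap_pose(1.115,.085,.05,.24,.0726); print(p,a); plan(ctrl,p,a)
E
```

```text
[ 0.62879209 -0.04453187  0.00240158] [ 0.62862187 -0.04450179  0.00235477]
[array([350., 392.]), array([353., 347.]), array([357., 294.])]
[np.float64(0.4937679196982632), np.float64(0.037695924584991214), 0.3126] 3.1797245051092915
t 0.15 pos [ 0.1683 -0.6015  0.303 ] yaw 15.6 F [ 0.1 -0.6 -0.5] tilt [-0.     0.002 -1.   ]
tool shift [ 0.4856 -0.5279 -0.0087] tool turn rad -2.907
```

>>> {"op": "drive_tool", "data": {"rows": [[[0.028,-0.031,0],0],[[0.028,-0.031,0],0],[[0.028,-0.031,0],0],[[0.028,-0.031,0],0],[[0.028,-0.031,0],0],[[0.028,-0.031,0],0],[[0.028,-0.031,0],0],[[0.028,-0.031,0],0],[[0.028,-0.031,0],0],[[0.028,-0.031,0],0]], "jaw": 1}}

```text
t: 1.15
tool_pos: [0.3548, -0.2262, 0.3037]
tool_rot: [3.112, 0.426, 0.0]
contact_force: [1.6, -0.2, 0.1]
opening: 0.0001
grip_force: 0.0
```

>>> {"op": "drive_tool", "data": {"rows": [[[0.028,-0.031,0],0],[[0.028,-0.031,0],0],[[0.028,-0.031,0],0],[[0.028,-0.031,0],0],[[0.028,-0.031,0],0],[[0.028,-0.031,0],0],[[0.028,-0.031,0],0],[[0,0,0],-0.145],[[0,0,0],-0.145],[[0,0,0],-0.145]]}}

```text
t: 2.15
tool_pos: [0.4847, 0.0345, 0.3034]
tool_rot: [-2.943, -1.099, 0.001]
contact_force: [-0.7, 0.5, -0.4]
opening: 0.0
grip_force: 0.0
```

>>> {"op": "drive_tool", "data": {"rows": [[[0,0,0],-0.145],[[0,0,0],-0.145],[[0,0,0],-0.145],[[0,0,0],-0.145],[[0,0,0],-0.145],[[0,0,0],-0.145],[[0,0,0],-0.145],[[0,0,0],-0.145],[[0,0,0],-0.145],[[0,0,0],-0.145]]}}

```text
t: 3.15
tool_pos: [0.4846, 0.0339, 0.3035]
tool_rot: [-1.475, -2.773, 0.0]
contact_force: [1.7, 0.3, 0.8]
opening: 0.0002
grip_force: 0.0
```

>>> {"op": "drive_tool", "data": {"rows": [[[0,0,0],-0.145],[[0,0,0],-0.145],[[0,0,0],-0.145],[[0,0,0],-0.145],[[0,0,0],-0.145],[[0,0,0],-0.145],[[0,0,0],-0.145],[[0,0,0],0],[[0,0,0],0]]}}

```text
t: 4.05
tool_pos: [0.4847, 0.0339, 0.3037]
tool_rot: [0.044, -3.141, -0.0]
contact_force: [-0.7, -0.1, -0.5]
opening: -0.0002
grip_force: 0.0
```

```bash
python3 - <<'E'
from h import *
from station import ctrl,vision
print(ctrl.finger_overhang,ctrl.get_obs()["opening"])
p,a=strap_pose(1.115,.085,.05,.077,ctrl.finger_overhang); plan(ctrl,p,a)
v=vision.get_image("side");cv2.imwrite("pics/c.png",v["image"])
E
```

```text
0.0726 -0.0002140998509268732
t 4.05 pos [0.4847 0.0339 0.3037] yaw -178.4 F [-0.7 -0.1 -0.5] tilt [-0.  0. -1.]
tool shift [-0.0093  0.0035  0.1541] tool turn rad -0.01
```

View pics/c.png

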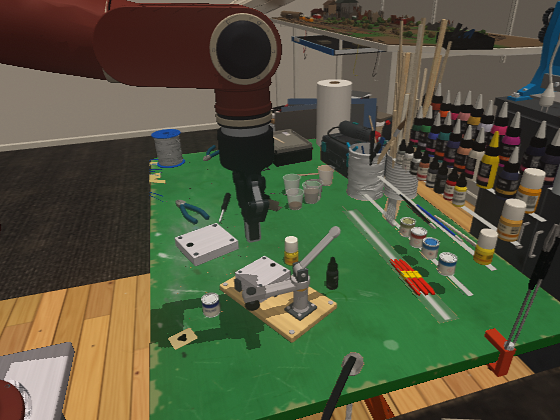

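The arm hangs clear above the strap, with its closed fingertips at about (252,240) in the side view. Next it descends beside the strap.

>>> {"op": "drive_tool", "data": {"rows": [[[-0.009,0.0035,0.03],-0.01],[[0,0,0.03],0],[[0,0,0.03],0],[[0,0,0.03],0],[[0,0,0.02],0],[[0,0,0.01],0],[[0,0,0.004],0],[[0,0,0],0]]}}

```text
t: 4.9
tool_pos: [0.494, 0.0376, 0.1502]
tool_rot: [-0.064, 3.141, -0.0]
contact_force: [-0.5, 0.0, -0.3]
opening: -0.0
grip_force: 0.0
```

```bash
python3 - <<'E'
from h import *
from station import ctrl,vision
p,a=strap_pose(1.115,.085,.0255,.077,ctrl.finger_overhang); plan(ctrl,p,a)
v=vision.get_image("side")
o=ctrl.get_obs()["tool_pos"]; q=proj(v,o-[0,0,.0726]);print(q)
x,y=int(q[0]),int(q[1])
c=v["image"][y-75:y+75,x-95:x+95].copy(); cv2.imwrite("pics/d.png",cv2.resize(c,None,fx=4,fy=4,interpolation=cv2.INTER_CUBIC))
E
```

```text
t 4.9 pos [0.494  0.0376 0.1502] yaw -177.7 F [-0.5  0.  -0.3] tilt [ 0. -0. -1.]
tool shift [0.0001 0.0246 0.0006] tool turn rad 0.002
[262.97673663 311.57035881]
```

View pics/d.png

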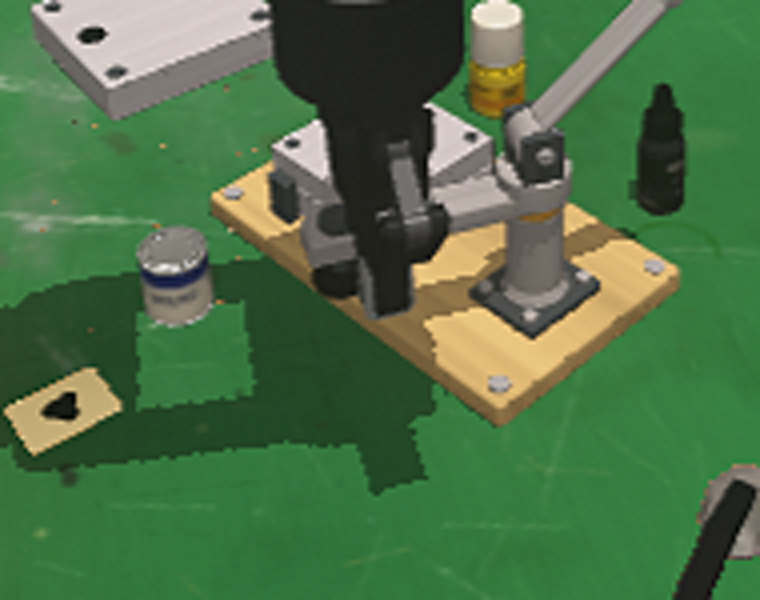

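The fingers stand beside the strap, on the side where it opens, with the tip at crop (380,300) as projected. Next they push it round about the post.

>>> {"op": "drive_tool", "data": {"rows": [[[0,0.012,0],0],[[0,0.01,0],0],[[0,0.003,0],0],[[0.0016,0.006,0],0.07],[[0.0016,0.006,0],0.07],[[0.0016,0.006,0],0.07],[[0.0016,0.006,0],0.07]]}}

```text
t: 5.65
tool_pos: [0.4882, 0.0873, 0.1506]
tool_rot: [0.378, 3.117, -0.001]
contact_force: [0.7, -1.3, 0.4]
opening: 0.0001
grip_force: 0.7
```

>>> {"op": "drive_tool", "data": {"rows": [[[0.0016,0.006,0],0.07],[[0.0016,0.006,0],0.07],[[0.0016,0.006,0],0.07],[[0.0016,0.006,0],0.07],[[0.0016,0.006,0],0.07],[[0.0016,0.006,0],0.07],[[0.0016,0.006,0],0.07],[[0.0016,0.006,0],0.07],[[0.0016,0.006,0],0.07]]}}

```text
t: 6.55
tool_pos: [0.5021, 0.1405, 0.1505]
tool_rot: [1.325, 2.847, -0.001]
contact_force: [-0.4, -1.9, 1.8]
opening: 0.0
grip_force: 0.9
```

```bash
python3 - <<'E'
from h import *
from station import ctrl,vision
p,a=strap_pose(0,.085,.0255,.077,ctrl.finger_overhang); plan(ctrl,p,a)
i=vision.get_image("top")["image"][155:325,250:400]
j=vision.get_image("side")["image"][215:350,190:350]
r=lambda m:cv2.resize(m,(390,442) if m is i else (400,442),interpolation=cv2.INTER_CUBIC)
cv2.imwrite("pics/e.png",np.hstack([r(i),r(j)]))
E
```

```text
t 6.55 pos [0.5021 0.1405 0.1505] yaw 130.1 F [-0.4 -1.9  1.8] tilt [ 0.001 -0.001 -1.   ]
tool shift [0.0024 0.0176 0.0009] tool turn rad 0.206
```

View pics/e.png

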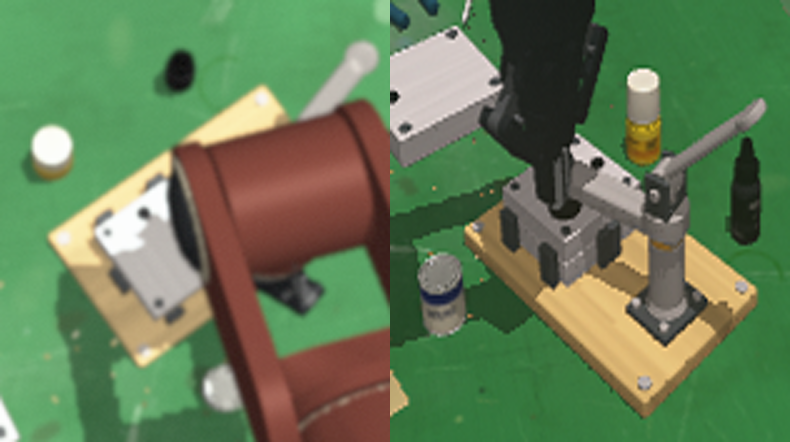

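The strap has swung round onto the near part of the mould, with the lever still up. About 0.2 rad remains.

>>> {"op": "drive_tool", "data": {"rows": [[[0.0016,0.006,0],0.07],[[0.0014,0.0055,0],0.065],[[0.0006,0.0025,0],0.03],[[0.0006,0.0025,0],0.03],[[0,0,0],0]]}}

```text
t: 7.15
tool_pos: [0.5124, 0.1535, 0.15]
tool_rot: [-1.591, -2.709, 0.0]
contact_force: [-0.8, -0.8, 0.5]
opening: -0.0002
grip_force: 0.5
```

>>> {"op": "drive_tool", "data": {"rows": [[[0,0.002,0],0],[[0,0,0],0]]}}

```text
t: 7.35
tool_pos: [0.5142, 0.1543, 0.1499]
tool_rot: [-1.592, -2.708, 0.0]
contact_force: [-1.3, -0.3, 0.1]
opening: 0.0002
grip_force: 0.7
```

```bash
python3 - <<'E'
from h import *
from station import ctrl,vision
p,a=strap_pose(0,.085,.0255,.077,ctrl.finger_overhang); plan(ctrl,p,a);print(ctrl.get_obs()["wrist_torque"])
E
```

```text
t 7.35 pos [0.5142 0.1543 0.1499] yaw 119.1 F [-1.3 -0.3  0.1] tilt [-0.  0. -1.]
tool shift [-0.0005 -0.0005  0.0003] tool turn rad 0.014
[0.05165997 0.22324832 0.00781661]
```

>>> {"op": "drive_tool", "data": {"rows": [[[0,0.0015,0],0.014],[[0,0.0015,0],0],[[0,0,0],0]]}}

```text
t: 7.65
tool_pos: [0.5168, 0.1556, 0.1497]
tool_rot: [-1.611, -2.696, 0.001]
contact_force: [-3.3, 1.1, 2.2]
opening: -0.0006
grip_force: 1.5
```

>>> {"op": "drive_tool", "data": {"rows": [[[0,0.0015,0],0],[[0,0.0005,0],0],[[0,0,0],0]]}}

```text
t: 7.95
tool_pos: [0.5174, 0.1561, 0.1495]
tool_rot: [-1.61, -2.694, 0.006]
contact_force: [-7.4, -1.9, 4.7]
opening: -0.0003
grip_force: 4.9
```

>>> {"op": "drive_tool", "data": {"rows": [[[0,0.0015,0],0],[[0,0,0],0],[[0,0,0],0]]}}

```text
t: 8.25
tool_pos: [0.5179, 0.1564, 0.1493]
tool_rot: [-1.609, -2.692, 0.01]
contact_force: [-12.9, -5.7, 8.5]
opening: -0.0
grip_force: 7.3
```

The force climbs while the tool barely moves, so the strap is at its stop. Next I back off, rise and check.

>>> {"op": "drive_tool", "data": {"rows": [[[0,-0.006,0],0],[[0,-0.012,0],0],[[0,-0.012,0],0],[[0,0,-0.03],0],[[0,0,-0.04],0],[[0,0,-0.04],0],[[0,0,0],0]]}}

```text
t: 8.95
tool_pos: [0.4962, 0.1431, 0.2673]
tool_rot: [1.607, 2.687, 0.013]
contact_force: [-0.7, 0.3, 0.5]
opening: -0.0002
grip_force: 0.0
```

```bash
cat >> h.py <<'E'
def lever_pose(out,ztip,oh,lat=0):
    y=np.array([np.cos(YAW0),np.sin(YAW0)]); x=np.array([y[1],-y[0]])
    return [*(POST-out*y+lat*x),ztip+oh],YAW0
E
python3 - <<'E'
from h import *
from station import ctrl,vision
p,a=lever_pose(.043,.200,ctrl.finger_overhang); plan(ctrl,p,a)
v=vision.get_image("side");t=vision.get_image("top")
print("nut expected side/top",[proj(w,[*(POST+.095*np.array([np.cos(YAW0),np.sin(YAW0)])),.092]) for w in(v,t)])
i=t["image"][155:325,250:400]
j=v["image"][215:350,190:350]
r=lambda m:cv2.resize(m,(390,442) if m is i else (400,337),interpolation=cv2.INTER_CUBIC)
cv2.imwrite("pics/f.png",np.hstack([r(i),np.vstack([r(j),np.zeros((105,400,3),np.uint8)])]))
E
```

```text
t 8.95 pos [0.4962 0.1431 0.2673] yaw 118.2 F [-0.7  0.3  0.5] tilt [ 0.013  0.002 -1.   ]
tool shift [-0.1272  0.0464 -0.0041] tool turn rad -0.001
nut expected side/top [array([264.94436949, 257.33464822]), array([321.13915483, 241.30845363])]
```

View pics/f.png

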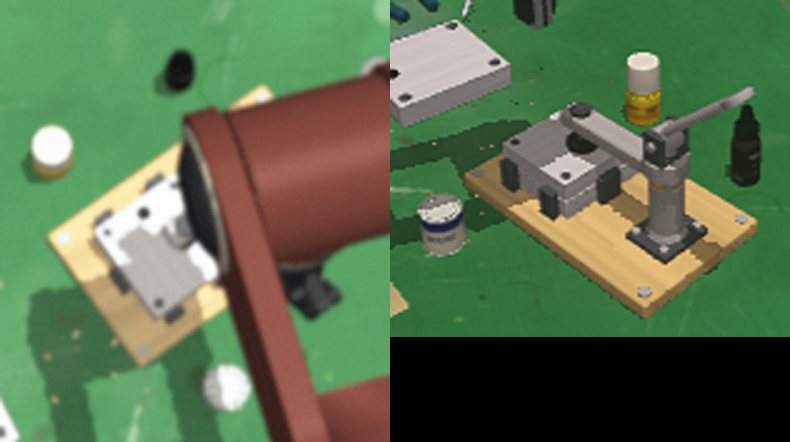

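The nut sits at about (265,259) in side pixels, against (265,257) expected with the strap home. The lever is still up and the mould has not moved. Next I go above the lever and press 43 mm out from the axis.

>>> {"op": "drive_tool", "data": {"rows": [[[0,0,-0.025],0],[[-0.04,0.015,0],0],[[-0.04,0.015,0],0],[[-0.04,0.015,0],0],[[-0.007,0.001,0],0],[[0,0,0],0]]}}

```text
t: 9.65
tool_pos: [0.5939, 0.0519, 0.2824]
tool_rot: [-1.613, -2.692, 0.003]
contact_force: [0.3, 0.6, 0.9]
opening: -0.0003
grip_force: 0.0
```

```bash
python3 - <<'E'
from h import *
from station import ctrl,vision
p,a=lever_pose(.043,.170,ctrl.finger_overhang); plan(ctrl,p,a)
E
```

```text
t 9.65 pos [0.5939 0.0519 0.2824] yaw 118.1 F [0.3 0.6 0.9] tilt [-0.004  0.    -1.   ]
tool shift [-0.0007  0.0036  0.0398] tool turn rad -0.003
```

>>> {"op": "drive_tool", "data": {"rows": [[[0,0.0036,0.02],0],[[0,0,0.012],0],[[0,0,0.006],0],[[0,0,0.006],0],[[0,0,0.006],0],[[0,0,0.006],0],[[0,0,0.006],0]]}}

```text
t: 10.35
tool_pos: [0.5982, 0.0547, 0.224]
tool_rot: [1.611, 2.694, 0.002]
contact_force: [0.1, 0.4, 4.3]
opening: 0.0
grip_force: 1.6
```

>>> {"op": "drive_tool", "data": {"rows": [[[0,0,0.006],0],[[0,0,0.006],0],[[0,0,0.006],0],[[0,0,0.004],0],[[0,0,0.004],0],[[0,0,0],0]]}}

```text
t: 10.95
tool_pos: [0.5973, 0.0546, 0.1962]
tool_rot: [-1.612, -2.696, 0.0]
contact_force: [0.7, -0.7, 2.0]
opening: 0.0004
grip_force: 0.7
```

```bash
python3 - <<'E'
from h import *
from station import ctrl,vision
p,a=lever_pose(.045,.118,ctrl.finger_overhang); plan(ctrl,p,a)
E
```

```text
t 10.95 pos [0.5973 0.0546 0.1962] yaw 118.2 F [ 0.7 -0.7  2. ] tilt [-0.001  0.    -1.   ]
tool shift [-0.0033 -0.0009  0.0056] tool turn rad -0.001
```

>>> {"op": "drive_tool", "data": {"rows": [[[0,0,0.003],0],[[0,0,0.003],0],[[0,0,0],0]]}}

```text
t: 11.25
tool_pos: [0.5975, 0.0544, 0.1907]
tool_rot: [1.612, 2.696, -0.001]
contact_force: [1.0, -2.1, 2.9]
opening: 0.0002
grip_force: 1.8
```

>>> {"op": "drive_tool", "data": {"rows": [[[0,0,0.002],0],[[0,0,0],0]]}}

```text
t: 11.45
tool_pos: [0.5977, 0.0544, 0.1904]
tool_rot: [1.612, 2.696, -0.001]
contact_force: [-2.0, -4.1, 9.6]
opening: 0.0003
grip_force: 5.0
```

>>> {"op": "drive_tool", "data": {"rows": [[[0,0,0.0015],0],[[0,0,0],0]]}}

```text
t: 11.65
tool_pos: [0.5978, 0.0544, 0.1903]
tool_rot: [1.612, 2.696, -0.001]
contact_force: [-6.3, -3.0, 15.3]
opening: -0.0001
grip_force: 7.8
```

Firm stop with the fingertip at z = 0.118, which matches a level lever. Next I retract upward and well aside, then check.

>>> {"op": "drive_tool", "data": {"rows": [[[0,0,-0.01],0],[[0,0,-0.03],0],[[0,0,-0.04],0],[[0,0,-0.04],0],[[-0.03,-0.03,-0.02],0],[[-0.03,-0.03,0],0],[[-0.03,-0.03,0],0],[[-0.03,-0.03,0],0],[[-0.03,-0.03,0],0],[[0,0,0],0]]}}

```text
t: 12.65
tool_pos: [0.5346, -0.1514, 0.3259]
tool_rot: [-1.618, -2.689, 0.001]
contact_force: [0.6, 1.3, -0.0]
opening: -0.0001
grip_force: 0.0
```

>>> {"op": "drive_tool", "data": {"rows": [[[-0.02,-0.04,0],0],[[-0.02,-0.04,0],0],[[-0.02,-0.04,0],0],[[0,0,0],0],[[0,0,0],0]]}}

```text
t: 13.15
tool_pos: [0.4588, -0.2575, 0.3265]
tool_rot: [-1.613, -2.694, -0.003]
contact_force: [0.2, 0.4, 0.2]
opening: -0.0001
grip_force: 0.0
```

```bash
python3 - <<'E'
from h import *
from station import ctrl,vision
v=vision.get_image("side");t=vision.get_image("top");o=ctrl.get_obs();print(o["t"],o["tool_pos"],o["contact_force"])
y=np.array([np.cos(YAW0),np.sin(YAW0)])
print("nut/lever end expected in tile px")
for X in([*(POST+.095*y),.087],[*(POST-.1*y),.118]):
    a=proj(t,X);b=proj(v,X);print((a-[250,155])*2.6,(b-[190,215])*2.5+[390,0])
i=t["image"][155:325,250:400]
j=v["image"][215:350,190:350]
cv2.imwrite("pics/g.png",np.hstack([cv2.resize(i,(390,442),interpolation=2),np.vstack([cv2.resize(j,(400,337),interpolation=2),np.zeros((105,400,3),np.uint8)])]))
E
```

```text
13.25 [ 0.45957781 -0.25672038  0.3267722 ] [ 0.60205332 -0.35267364  0.46440313]
nut/lever end expected in tile px
[184.50215365 225.45874271] [577.65548172 110.92302474]
[396.25024621  71.11953335] [769.04320443 189.90946484]
```

View pics/g.png

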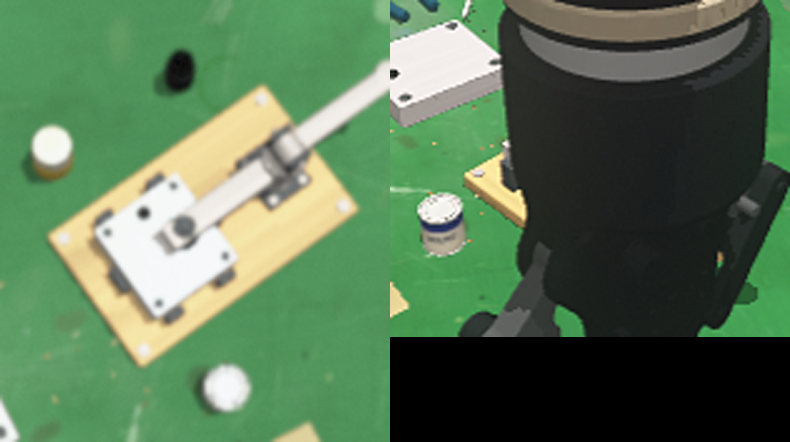

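The nut is at (183,226) in the tile, against (184,225) expected, so the strap is home. The mould and containers have not moved. The lever's end is cut off, so I'll take one last look at it.

```bash
python3 - <<'E'
from h import *
from station import ctrl,vision
t=vision.get_image("top")
y=np.array([np.cos(YAW0),np.sin(YAW0)]);x=np.array([y[1],-y[0]])
for ang in(0,.1,.2):
    e=.107*np.cos(ang)-.008*np.sin(ang);print(ang,(proj(t,[*(POST-e*y),.118+.107*np.sin(ang)])-[340,150])*6)
cv2.imwrite("pics/h.png",cv2.resize(t["image"][150:230,340:440],None,fx=6,fy=6,interpolation=2))
E
```

```text
0 [391.30467966 182.18840423]
0.1 [395.41301708 175.53198701]
0.2 [396.93547836 170.66407865]
```

View pics/h.png

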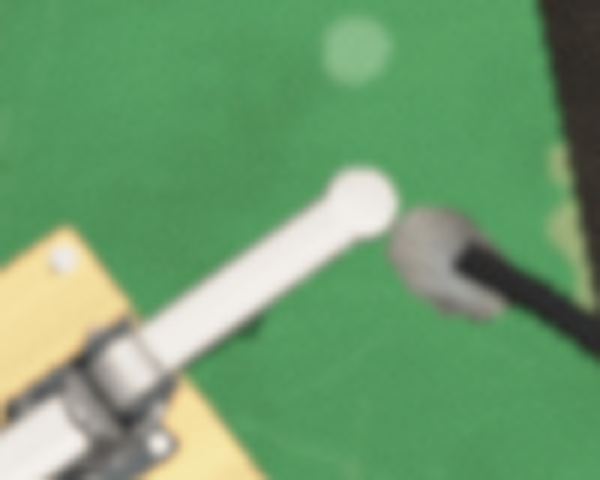

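The lever's round end reaches about (393,183), against (391,182) expected when level, so it is fully down.

```bash
python3 -c "
from station import ctrl
print(ctrl.finish_job())"
```

```text
the job is handed in; nothing more can be done
None
```

The mould is clamped and the job handed in after about 13 s: the strap is home, the lever was then pushed fully down to level, the upper mould half and the three containers look unmoved, and the arm is clear of everything.

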